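Portion potatoes into a punnet

TASK

Fill the empty wooden punnet from the portioning machine. First set the punnet down squarely on the dark mat with one end just under the chute's lip and let go of it, then pull the safety catch on the sloping console fully down the slope, then swing the console's lever all the way over so that the three waiting potatoes roll into the punnet. Leave the lever over, the catch pulled back and the filled punnet where it stands, and do not disturb the other things on the bench.

Things in the scene. Friction and masses are not known exactly. Their poses are not given: they have to be found in the camera images.
- machine: Steel and grey potato portioning machine, fixed, 150 mm (its x) by 350 mm (its y) by 251 mm tall, foot from y = -250 to +40 mm. Origin on the bench on its centre line (x = 0); z up. Its y axis runs from the sloping console (at -y) to the lip of the chute (at +y).
- chute_lip (a point): Middle of the chute floor's lower edge, axes as the machine's, about 80 mm above the bench; its underside is 73 mm up. The chute is 64 mm wide and falls 14 degrees towards machine +y; an upright gate frame on it, 20 mm back from here, reaches 190 mm above the bench.
- console_mid (a point): Middle of the console plate's face, 150 by 210 mm, sloping 35 degrees and facing machine -y and up. Own x = machine x; own y = up the slope = (0, 0.819, 0.574) and own z = outward normal = (0, -0.574, 0.819) in machine axes.
- rack_edge (a point): Middle of the lower front edge of an open rack of steel bars (12 mm thick, empty) that overhangs the console: from here 75 mm to either side in machine x, 163 mm towards machine +y, 34 mm up; 215 mm above the bench. A vertical gripper over the lever's knob would hit it: lean the tool along the console's normal, about 35 degrees from vertical.
- fill_spot (a point): Where the punnet's origin must come: on the bench at machine (0, 160, 0) mm, on a flat dark 120 by 190 mm mat (looks only, no thickness). Axes as the machine's. There the punnet's long side lies along machine y and its near end is 20 mm under the lip, so lower it further out (+y) and slide it in at bench level.
- punnet: The empty wooden punnet, loose, about 0.14 kg, outer 100 mm (its x) by 160 mm (its y) by 60 mm tall, open top. Origin at the centre of its underside, z up. The rim band (top 20 mm of all four walls) is 8 mm thick, outer faces at x = +-50, y = +-80 mm: pinch it there. Both ends are alike. It starts on the robot's side of the machine.
- catch (a joint): Safety catch slide on the console, m: 0 = engaged (its tongue blocks the lever), 0.026 = fully pulled back. It moves straight down the slope, with about 1.5 N of friction, and stays where left. The lever is free only above about 0.020.
- catch_grip (a point): Point in the catch's upright dark fin, 34 mm off the console plate along its normal. The fin is 12 mm (machine x) by 22 mm (along the slope) and its top is 47 mm off the plate. z = the console's outward normal, y = up the slope, x = machine x; the catch slides along -y.
- lever (a joint): Lever of the gate, rad: 0 = gate shut, 1.117 = right over, gate open. It turns about the console's normal, counter-clockwise seen facing the console from outside, so that its knob goes from the machine's -x side to its +x side. About 0.25 N m of friction plus the gate's small weight; stays where left.
- lever_grip (a point): Point on the axis of the lever's black round knob, 22 mm across, standing along the console's normal; 50 mm off the plate. The knob spans 18 to 66 mm off the plate, above an arm 18 mm wide. z = the console's outward normal. The lever's arm ends 20 mm beyond the knob's axis.
- lever_pivot (a point): Point on the lever's turning axis, 50 mm off the plate, up the slope from the knob; the knob's axis lies 80 mm from it. At joint value q the knob lies from here along sin(q - 0.5585) of machine x and -cos(q - 0.5585) of the up-slope direction.
- potato1: Round potato, 44 mm across, 45 g, the first in the chute behind the gate. Origin at its centre.
- potato2: The second potato in the chute, the same size.
- potato3: The third potato in the chute, the same size.
- brush: Hand brush lying on the bench, not to be disturbed; origin at its underside.
- tape_roll: Brown tape roll lying flat, 90 mm across, 45 mm tall, origin at the centre of its underside, near the console's robot side; not to be disturbed.
- spray: White bottle, 66 mm across, 190 mm tall, to the left; not to be disturbed.
- mug: White mug, 80 mm across, 90 mm tall, beyond the machine; not to be disturbed.
- full_punnet: Punnet already heaped with potatoes, 100 by 160 by about 80 mm tall, to the right; not to be disturbed.

How it is judged (in metres and radians):
On the way, in this order (a step that is already met when the one before it is completed fails the run):
1. the empty punnet stands squarely under the chute's lip and is let go (horizontal distance between punnet and fill_spot below 0.025 m and angle between the y axis of punnet and the y axis of machine, either way round below 0.2 rad and angle between punnet's own z axis and vertical below 0.08 rad and height (world z) of punnet below 0.006 m and linear speed of punnet below 0.02 m/s and contact force between the fingers and punnet below 0.1 N), for 0.2 s.
2. the safety catch is pulled back (value of joint catch above 0.021 m), for 0.1 s.
3. the lever is swung all the way over (value of joint lever above 1.02 rad), for 0.1 s.
At the end, for the whole second after the job is handed in: All three potatoes rest inside the punnet (centres within its outline, below its rim); the punnet stands upright on the bench within 35 mm of the fill spot (25 mm when set down) and 0.25 rad (0.2) of the machine's axis; catch back over 20 mm (21 when worked); lever beyond 1.02 rad (x of potato1 in the frame of punnet between -0.048 and 0.048 m and y of potato1 in the frame of punnet between -0.078 and 0.078 m and z of potato1 in the frame of punnet between 0 and 0.06 m and linear speed of each of potato1, potato2, potato3, punnet below 0.02 m/s and x of potato2 in the frame of punnet between -0.048 and 0.048 m and y of potato2 in the frame of punnet between -0.078 and 0.078 m and z of potato2 in the frame of punnet between 0 and 0.06 m and x of potato3 in the frame of punnet between -0.048 and 0.048 m and y of potato3 in the frame of punnet between -0.078 and 0.078 m and z of potato3 in the frame of punnet between 0 and 0.06 m and horizontal distance between punnet and fill_spot below 0.035 m and angle between the y axis of punnet and the y axis of machine, either way round below 0.25 rad and angle between punnet's own z axis and vertical below 0.08 rad and height (world z) of punnet below 0.006 m and value of joint catch above 0.02 m and value of joint lever above 1.02 rad); the robot touches nothing.
It fails at once if the brush is pushed more than 30 mm or knocked over (distance of brush from where it was at the start of the episode above 0.03 m or angle between brush's own z axis and vertical above 0.5 rad).
It fails at once if the tape roll is pushed more than 30 mm or knocked over (distance of tape_roll from where it was at the start of the episode above 0.03 m or angle between tape_roll's own z axis and vertical above 0.5 rad).
It fails at once if the spray is pushed more than 30 mm or knocked over (distance of spray from where it was at the start of the episode above 0.03 m or angle between spray's own z axis and vertical above 0.5 rad).
It fails at once if the mug is pushed more than 30 mm or knocked over (distance of mug from where it was at the start of the episode above 0.03 m or angle between mug's own z axis and vertical above 0.5 rad).
It fails at once if the full punnet is pushed more than 30 mm or knocked over (distance of full_punnet from where it was at the start of the episode above 0.03 m or angle between full_punnet's own z axis and vertical above 0.5 rad).
It also fails if it takes over 70 s, if anything falls off the work surface, if the arm or the gripper's body presses on something with over 40 N, if the wrist force passes 120 N, or if a joint passes its speed limit or range.

ROBOT

A 6-joint arm with a two-finger parallel gripper is mounted at the origin on the work surface. World frame = base frame: x ahead of the robot, y to its left, z up, the work surface at z = 0. Lengths are in m, angles in degrees, forces in N, time in s.
With the tool pointing down it reaches from about 0.35 to 0.875 m from the base axis. Payload 4.2 kg.
Tool frame: the origin (TCP) lies between the finger pads; the fingertips stand 11 mm ahead of it and the grasp point (between the pads) lies 8 mm behind it; z points along the fingers, y is the direction in which the jaws open and shut (so a half turn about z gives the same grasp; the last joint's range is limited). The gripper opens to 87 mm and grips with 3 to 60 N. Pads are 19 mm wide; open, the fingers measure 117 mm over their backs; the gripper's body (75 mm by 190 mm) begins 51 mm behind the grasp point.
Start: joints at [-49.24, 22.042, 0.453, 0, -68.411, -14.817], TCP at [0.273, -0.562, 0.234] pointing down, gripper open.
Joint ranges: [-179.83, 179.83], [-69.29, 118.12], [-61.27, 80.66], [-181.25, 117.63], [-171.15, -9.14], [-177.46, 177.46]. Speed limits (degrees/s): [159.86, 159.86, 180, 180, 180, 180].

INTERFACE

Orientations are given as a 3x3 rotation matrix whose columns are the frame's x, y, z axes.
In Python, from station import sense, capture, get_calibration, finish_job, search_frame, cut_out gives the robot as it stands.
- The arm moves only by the tool arm_command, never from a script. Its argument "rows" is a list of rows, each an object with "fingers": the opening in per cent of the stroke, from 0 (shut) to 100 (fully open); "travel": the shift along the tool's x, y, z in cm, a list of three; "roll": the turn about the tool's z in degrees. A call has 1 to 10 rows; each row is the pose to reach, as a shift and turn from the pose commanded when the call began, along the tool's axes at that moment; what a row does not reach only later rows make up. A row lasts 1/10 s, in which the tool goes at most 50 mm and 8.59 degrees, less where a joint would pass 70% of its speed; a pose out of reach is approached as far as the arm can. A call with a gripper value outside its range is refused whole. The fingers move at their own pace and stop on an object; the grip force is fixed at half the most. Time passes only in rows, so rows that repeat a pose let the fingers close. It gives the time, the measured TCP pose, the force and the opening at its end, in the units of the state.
- sense(): the state, without advancing time (a new reading comes with each control period).
- capture(name): name is "scene" or "side" or "wrist"; returns (picture, depth): 480x640x3 uint8, red, green, blue; 480x640 float32, m along the optical axis (not along the pixel's ray), 0 where there is no reading.
- get_calibration(name): a dict with "fov_y" (degrees; the focal length in pixels is half the picture's height over the tangent of half this angle, whatever the lens; pixels are square), "cx", "cy" (the principal point, pixels), "origin" and "attitude" of the camera in the world; the wrist camera has in their place "mount" (4x4, takes a point from camera to tool coordinates, whose origin is the TCP and whose axes are the flange's). Camera axes: x right, y down, z forward; pixel columns grow to the right and rows downward; lengths in m; the calibration is good to about 2 mm. A picture is of the moment at which its call begins: read the wrist's pose just before it. get_calibration takes no time and is no camera call.
- finish_job(): hands the job in, once; it reports no verdict.
Trained networks look in the newest picture that a camera, given by its name, has taken for a name from the list of things; names that differ only in an ending like _2 or _b are one class to them, and where a whole thing is asked for, a point or a joint stands for the part that bears it (a point fixed in the world has none). Each returns a list of dicts, best first, with "p" (0 to 1); they miss things now and then, are a little off and sometimes report something else, mostly with a low value. They report only what shows in the picture. A call takes as long as a camera call.
- search_frame(camera, label): "position" ([x, y, z] in m, in world coordinates, good to about 4 mm: the middle of the surface that is visible of it).
- cut_out(camera, label): "mask" (480x640 bool, what is visible of it).
The state is a dict: "time_s": time; "joints": joint angles; "joint_velocities": joint speeds; "effort": joint torques, N m; "tcp_pos": TCP position; "ee_rot": TCP orientation; "wrist_force": force on the tool from outside, world axes, zero at the start; "moment": the same for the moment, N m; "gripper_width": opening from 0.0 (shut) to 1.0 (fully open).
Only numpy, scipy, OpenCV 4.12 (cv2) and the standard library are available. Lean on these libraries where they do the work, as an engineer would, in place of code of your own. Each camera call takes 0.05 s, during which the arm holds its last target. There are 200 camera calls.

## Working session

There is one attempt and no reset: what is moved stays moved. The work goes in short steps, Python scripts to look and compute and a tool call to move; the robot and the scene stay as the last step left them, time stands still between calls to the robot, and variables do not carry over. Pictures are saved under pics/ and viewed, about 8 in all and at most 12, crops included, and the job is handed in when it is done.

Besides the shell and the picture viewer there is one more tool, called after "Request:" as name(argument=value, ...) on one line, values as JSON. arm_command: Moves the arm, as the interface text tells. Its arguments: {"type":"object","properties":{"rows":{"type":"array","items":{"type":"object","properties":{"fingers":{"type":"number"},"travel":{"type":"array","items":{"type":"number"}},"roll":{"type":"number"}}}}},"required":["rows"]}

```bash
mkdir -p pics; ls
cat > h.py <<'E'
import numpy as np, cv2
from station import *
def cal(n):
    c=get_calibration(n); f=240/np.tan(np.radians(c['fov_y'])/2); return c,f
def cloud(n):
    s=sense(); im,d=capture(n); c,f=cal(n)
    v,u=np.mgrid[0:480,0:640]
    P=np.stack([(u-c['cx'])/f*d,(v-c['cy'])/f*d,d],-1)
    if 'origin' in c: W=P@np.array(c['attitude']).T+np.array(c['origin'])
    else:
        M=np.array(c['mount']); T=P@M[:3,:3].T+M[:3,3]
        W=T@np.array(s['ee_rot']).T+np.array(s['tcp_pos'])
    W[d==0]=np.nan
    return im,d,W
def save(n,im): cv2.imwrite('pics/'+n,im[...,::-1])
E
python3 - <<'E'
from h import *
np.set_printoptions(precision=4,suppress=True)
s=sense();print({k:s[k] for k in('time_s','tcp_pos','ee_rot')})
for n in('scene','side'):
    print(n,get_calibration(n))
    im,d,W=cloud(n);save(n+'0.png',im);np.savez('pics/'+n,im=im,W=W)
    for l in('machine','chute_lip','punnet','catch_grip','lever_grip','tape_roll','rack_edge','full_punnet','brush','spray','mug','potato1'):
        try:print(l,[(np.round(r['position'],3),round(r['p'],2)) for r in search_frame(n,l)[:3]])
        except Exception as e:print(l,e)
E
```

```text
pics
{'time_s': 0.0, 'tcp_pos': array([ 0.2732, -0.5615,  0.2325]), 'ee_rot': array([[-0.8993, -0.4373, -0.001 ],
       [-0.4373,  0.8993,  0.0019],
       [ 0.0001,  0.0022, -1.    ]])}
scene {'fov_y': 54.03189566724692, 'cx': 320.1123593373967, 'cy': 240.59052811887497, 'origin': array([ 1.3675, -0.1307,  1.1102]), 'attitude': array([[ 0.1621,  0.7502, -0.641 ],
       [ 0.9868, -0.1202,  0.1089],
       [ 0.0047, -0.6502, -0.7598]])}
machine [(array([ 0.638, -0.04 ,  0.097]), 0.83), (array([ 0.567, -0.151,  0.14 ]), 0.36), (array([0.418, 0.14 , 0.042]), 0.33)]
chute_lip [(array([ 0.638, -0.039,  0.092]), 0.85)]
punnet [(array([0.415, 0.141, 0.042]), 0.6), (array([ 0.614, -0.187,  0.096]), 0.55)]
catch_grip [(array([ 0.61 , -0.186,  0.088]), 0.74)]
lever_grip [(array([ 0.563, -0.146,  0.137]), 0.6)]
tape_roll [(array([ 0.423, -0.11 ,  0.044]), 0.81)]
rack_edge [(array([ 0.637, -0.034,  0.094]), 0.76)]
full_punnet [(array([ 0.658, -0.445,  0.048]), 0.86), (array([ 0.562, -0.152,  0.136]), 0.59), (array([0.416, 0.141, 0.042]), 0.52)]
brush [(array([ 0.401, -0.4  ,  0.019]), 0.9)]
sp
[... 509 characters left out ...]
 [(array([0.59 , 0.047, 0.08 ]), 0.66), (array([ 0.444, -0.087,  0.033]), 0.18)]
chute_lip [(array([0.592, 0.046, 0.085]), 0.63), (array([ 0.56 , -0.151,  0.13 ]), 0.51)]
punnet [(array([0.451, 0.13 , 0.019]), 0.73)]
catch_grip []
lever_grip [(array([ 0.559, -0.148,  0.132]), 0.47)]
tape_roll [(array([ 0.448, -0.089,  0.034]), 0.81)]
rack_edge [(array([0.588, 0.047, 0.077]), 0.71)]
full_punnet [(array([ 0.644, -0.435,  0.05 ]), 0.65)]
brush [(array([ 0.385, -0.39 ,  0.017]), 0.78)]
spray [(array([0.364, 0.486, 0.12 ]), 0.82)]
mug [(array([ 0.79 , -0.002,  0.058]), 0.67)]
potato1 [(array([0.594, 0.023, 0.141]), 0.62), (array([0.607, 0.11 , 0.123]), 0.56), (array([0.601, 0.067, 0.134]), 0.54)]
```

View pics/scene0.png

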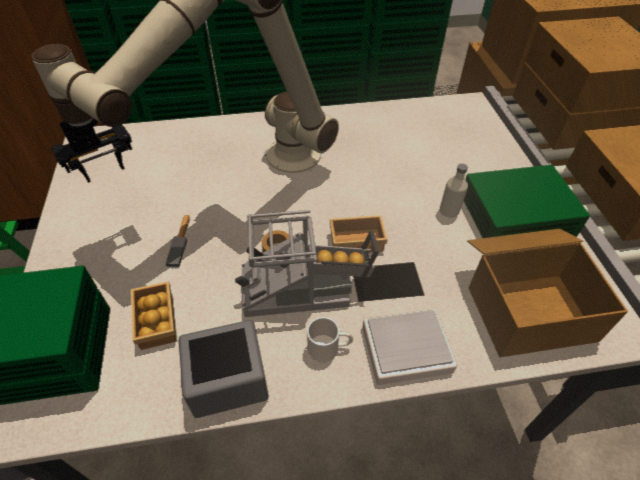

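View pics/side0.png

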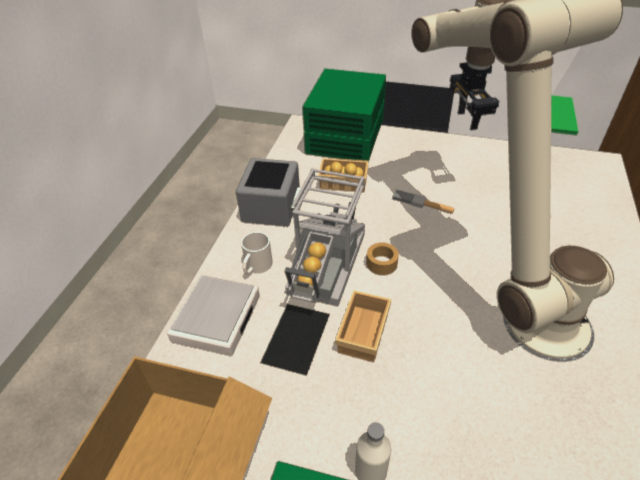

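The scene view shows the machine at the centre, with the dark mat at about (390,282), the punnet at (358,233) and the console facing left. The side view shows the mat at (297,338) and the punnet at (363,324). Next I fit the frames.

Run:
```python
from h import *
np.set_printoptions(precision=4,suppress=True)
def rect(p):
    (c,wh,a)=cv2.minAreaRect(p.astype(np.float32)); b=cv2.boxPoints((c,wh,a)); 
    e=b[1]-b[0],b[2]-b[1]; l=max(e,key=np.linalg.norm); l=l*np.sign(l[1])
    return np.array(c),np.sort(wh),np.degrees(np.arctan2(-l[0],l[1]))
for n in('scene','side'):
    z=np.load(f'pics/{n}.npz');im,W=z['im'],z['W']
    g=im.max(-1)
    m=(g<40)&(abs(W[...,2])<.008)&(abs(W[...,0]-.62)<.13)&(abs(W[...,1]-.21)<.15)
    m=cv2.morphologyEx(m.astype(np.uint8),cv2.MORPH_OPEN,np.ones((3,3)))>0
    print(n,'mat',m.sum(),rect(W[m][:,:2]))
    m=(abs(W[...,2]-.06)<.006)&(np.hypot(W[...,0]-.43,W[...,1]-.13)<.13)
    print('rim',m.sum(),rect(W[m][:,:2]),np.median(W[m][:,2]))
    m=(abs(W[...,2])<.004);print('bench z',np.median(W[m][:,2]))
    # rack top bars
    m=(abs(W[...,2]-.245)<.012)&(abs(W[...,0]-.6)<.15)&(abs(W[...,1]+.08)<.17)
    print('rack',m.sum(),rect(W[m][:,:2]),np.median(W[m][:,2]))
    for l in('chute_lip','punnet','lever_grip','catch_grip'):
        capture(n)
        for r in cut_out(n,l)[:2]:
            k=r['mask'];print(l,r['p'],k.sum(),np.argwhere(k).min(0),np.argwhere(k).max(0),np.nanmin(W[k],0),np.nanmax(W[k],0))
a=np.load('pics/scene.npz')['im'][200:320,220:440];b=np.load('pics/side.npz')['im'][160:320,270:400]
save('crop1.png',np.hstack([cv2.resize(a,(500,273)).copy()]))
save('crop2.png',cv2.resize(a[20:110,10:110],(800,720))[:600])
```

```text
scene mat 0 (array([0., 0.]), array([0., 0.]), np.float32(-0.0))
rim 399 (array([0.4524, 0.1399]), array([0.1098, 0.1604]), np.float32(-3.694225)) 0.05817445165576873
bench z -0.0007795324098764933
rack 575 (array([ 0.6016, -0.0984]), array([0.1502, 0.1589]), np.float32(-2.461075)) 0.24646811728513007
chute_lip 0.82 10750 [210 235] [317 424] [ 0.2952 -0.2338 -0.0077] [0.684  0.2938 0.2524]
punnet 0.77 1527 [215 330] [250 387] [ 0.341   0.0576 -0.0045] [0.6321 0.2423 0.1883]
punnet 0.32 10658 [210 235] [316 423] [ 0.2952 -0.2304 -0.0077] [0.684  0.2938 0.2524]
lever_grip 0.58 1382 [317 307] [362 352] [ 0.7047 -0.0639 -0.0059] [0.8359 0.0498 0.0939]
lever_grip 0.38 2649 [281 131] [349 176] [ 0.5088 -0.5302 -0.0064] [ 0.7294 -0.3934  0.0839]
catch_grip 0.61 274 [267 235] [289 260] [ 0.561  -0.2304  0.0013] [ 0.6215 -0.1615  0.1084]
side mat 137 (array([0.6275, 0.1137]), array([0.0191, 0.0735]), np.float32(87.535355))
rim 623 (array([0.4503, 0.142 ]), array([0.1011, 0.166 ]), np.float32(-3.4475894)) 0.057895724622807565
bench z -0.0014736270894539771
rack 418 (array([ 0.598 , -0.0962]), array([0.1489, 0.162 ]), np.float32(-1.8385335)) 0.24553271168555735
chute_lip 0.96 9375 [168 261] [375 364] [ 0.5188 -0.4914 -0.008 ] [0.7539 0.2956 0.2515]
catch_grip 0.51 77 [208 331] [217 344] [ 0.5729 -0.289  -0.0002] [ 0.6403 -0.161   0.1079]
```

Run:
```python
from h import *
np.set_printoptions(precision=4,suppress=True)
c=get_calibration('wrist');print(c)
for n,(u,v) in(('scene',(390,282)),('side',(297,338))):
    z=np.load(f'pics/{n}.npz');im,W=z['im'],z['W']
    print(n,im[v,u],W[v,u],)
    m=((im.max(-1)<70)&(abs(W[...,2])<.02)).astype(np.uint8)
    k,lab=cv2.connectedComponents(m,connectivity=4); m=lab==lab[v,u]
    c,f=cal(n)
    vu=np.argwhere(m); ray=np.c_[(vu[:,1]-c['cx'])/f,(vu[:,0]-c['cy'])/f,np.ones(len(vu))]@c['attitude'].T
    P=c['origin']+ray*(-c['origin'][2]/ray[:,2:])
    (ce,wh,a)=cv2.minAreaRect(P[:,:2].astype(np.float32));print(m.sum(),ce,wh,a,cv2.boxPoints((ce,wh,a)))
```

```text
{'fov_y': 65.39744123506739, 'cx': 326.31927162694853, 'cy': 240.91172248860298, 'mount': array([[-0.0001, -0.9672, -0.254 ,  0.0685],
       [ 1.    , -0.    , -0.0002, -0.0004],
       [ 0.0002, -0.254 ,  0.9672, -0.1509],
       [ 0.    ,  0.    ,  0.    ,  1.    ]])}
scene [46 42 36] [ 0.6173  0.2027 -0.0014]
1895 (0.6134631037712097, 0.19283261895179749) (0.1869014948606491, 0.11543454229831696) 88.02970886230469 [[0.5526 0.1014]
 [0.6679 0.0975]
 [0.6744 0.2842]
 [0.559  0.2882]]
side [40 41 39] [ 0.6082  0.1973 -0.003 ]
2815 (0.611258327960968, 0.19650262594223022) (0.18640439212322235, 0.11609310656785965) 87.68470764160156 [[0.5495 0.1057]
 [0.6655 0.101 ]
 [0.673  0.2873]
 [0.557  0.292 ]]
```

Request:
arm_command(rows=[{"fingers":100,"travel":[0,0,-5],"roll":-8},{"fingers":100,"travel":[-4,1,-9],"roll":-16},{"fingers":100,"travel":[-8,2,-12],"roll":-24},{"fingers":100,"travel":[-12,3,-14],"roll":-32},{"fingers":100,"travel":[-16,4,-16.8],"roll":-40},{"fingers":100,"travel":[-20,5.5,-16.8],"roll":-48},{"fingers":100,"travel":[-24,7,-16.8],"roll":-56},{"fingers":100,"travel":[-29,8,-16.8],"roll":-64},{"fingers":100,"travel":[-29,8,-16.8],"roll":-64},{"fingers":100,"travel":[-29,8,-16.8],"roll":-64}])

```text
time_s: 3.1
tcp_pos: [0.5001, -0.3622, 0.4011]
ee_rot: [[0.001, -1.0, -0.001], [-1.0, -0.001, 0.0], [-0.0, 0.001, -1.0]]
wrist_force: [0.3, 0.3, 0.2]
gripper_width: 1.001
```

Run:
```python
from h import *
np.set_printoptions(precision=4,suppress=True)
s=sense();print(s['time_s'],s['tcp_pos'],s['ee_rot'],s['joints'])
im,d,W=cloud('wrist');save('w1.png',im);np.savez('pics/w1',im=im,W=W)
for l in('catch_grip','lever_grip','lever_pivot','rack_edge'):
    print(l,[(np.round(r['position'],3),round(r['p'],2)) for r in search_frame('wrist',l)[:2]])
```

```text
3.1 [ 0.5001 -0.3622  0.4011] [[ 0.0009 -1.     -0.0009]
 [-1.     -0.0009  0.0003]
 [-0.0003  0.0009 -1.    ]] [-20.9099  18.0387  17.8793   0.0042 -89.892   20.9618]
catch_grip [(array([ 0.601, -0.172,  0.099]), 0.58)]
lever_grip [(array([ 0.558, -0.152,  0.13 ]), 0.93)]
lever_pivot [(array([ 0.562, -0.149,  0.13 ]), 0.93), (array([ 0.6  , -0.173,  0.106]), 0.37)]
rack_edge [(array([ 0.588, -0.15 ,  0.097]), 0.75), (array([ 0.561, -0.148,  0.131]), 0.59)]
```

View pics/w1.png

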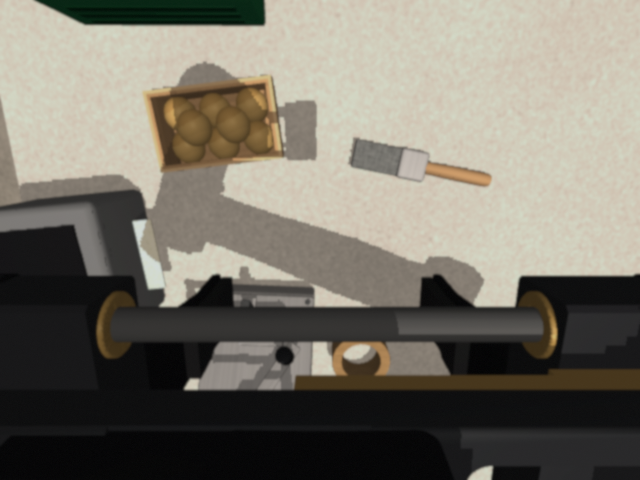

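Request:
arm_command(rows=[{"fingers":100,"travel":[-5,1.3,-1],"roll":-8},{"fingers":100,"travel":[-10,2.6,-1.9],"roll":-16},{"fingers":100,"travel":[-15,3.9,-1.9],"roll":-24},{"fingers":100,"travel":[-20,5.2,-1.9],"roll":-32},{"fingers":100,"travel":[-25,6.5,-1.9],"roll":-40},{"fingers":100,"travel":[-30,8,-1.9],"roll":-48},{"fingers":100,"travel":[-35,9.5,-1.9],"roll":-56},{"fingers":100,"travel":[-40,11,-1.9],"roll":-64},{"fingers":100,"travel":[-45,12,-1.9],"roll":-72},{"fingers":100,"travel":[-50,14,-1.9],"roll":-80}])

```text
time_s: 4.35
tcp_pos: [0.3659, 0.1178, 0.421]
ee_rot: [[0.985, -0.171, 0.001], [-0.171, -0.985, 0.001], [0.001, -0.001, -1.0]]
wrist_force: [0.7, 0.6, 0.2]
gripper_width: 1.001
```

```bash
cat >> h.py <<'E'
np.set_printoptions(precision=4,suppress=True)
def rect(p):
    (c,wh,a)=cv2.minAreaRect(p.astype(np.float32)); b=cv2.boxPoints((c,wh,a)); 
    e=b[1]-b[0],b[2]-b[1]; l=max(e,key=np.linalg.norm); l=l*np.sign(l[1])
    return np.array(c),np.sort(wh),np.degrees(np.arctan2(-l[0],l[1]))
def go(p,roll=0):
    s=sense();R=np.array(s['ee_rot']);return 100*R.T@(np.array(p)-s['tcp_pos'])
E
python3 - <<'E'
from h import *
s=sense();print(s['time_s'],s['tcp_pos'],s['joints'])
im,d,W=cloud('wrist');save('w2.png',im);np.savez('pics/w2',im=im,W=W)
m=(abs(W[...,2]-.06)<.006)&(np.hypot(W[...,0]-.45,W[...,1]-.14)<.12)
print(m.sum(),rect(W[m][:,:2]),np.median(W[m][:,2]))
for l in('punnet','chute_lip','lever_grip','catch_grip'):
    print(l,[(np.round(r['position'],3),round(r['p'],2)) for r in search_frame('wrist',l)[:2]])
E
```

```text
4.35 [0.3659 0.1178 0.421 ] [ 42.4156  -7.3958  -7.9822   0.0089 -89.307   37.7396]
2493 (array([0.4787, 0.1383]), array([0.1554, 0.1603]), np.float32(-3.1840498)) 0.059488718240467364
punnet [(array([0.455, 0.149, 0.006]), 0.72)]
chute_lip [(array([0.562, 0.061, 0.036]), 0.78)]
lever_grip [(array([ 0.538, -0.161,  0.106]), 0.39)]
catch_grip []
```

View pics/w2.png

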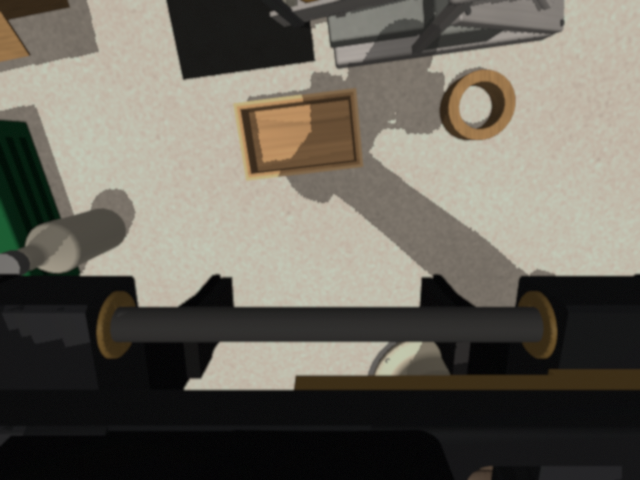

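The punnet is clear at about (300,135), with the mat and the machine foot above it. I'll restrict the rim fit and use the mat and foot edges for yaw.

Run:
```python
from h import *
z=np.load('pics/w2.npz');im,W=z['im'],z['W']
m=(abs(W[...,2]-.06)<.008)&(W[...,0]<.513)&(W[...,0]>.38)&(abs(W[...,1]-.14)<.1)
print(m.sum(),rect(W[m][:,:2]))
m=(im.max(-1)<70)&(abs(W[...,2])<.008)&(abs(W[...,1]-.2)<.13)&(W[...,0]>.52)
print(rect(W[m][:,:2]),cv2.boxPoints(cv2.minAreaRect(W[m][:,:2].astype(np.float32))))
print(go((0.4575,0.2165,0.15)))
```

```text
2539 (array([0.4511, 0.1398]), array([0.1001, 0.1603]), np.float32(-3.1840498))
(array([0.6021, 0.1955]), array([0.099, 0.188]), np.float32(-2.6966405)) [[0.5483 0.104 ]
 [0.6471 0.0993]
 [0.656  0.2871]
 [0.5571 0.2918]]
[  7.1648 -11.4348  27.092 ]
```

Request:
arm_command(rows=[{"fingers":100,"travel":[3,-4,0],"roll":-6.6},{"fingers":100,"travel":[5,-8,3],"roll":-6.6},{"fingers":100,"travel":[7.1,-11.2,7],"roll":-6.6},{"fingers":100,"travel":[7.1,-11.2,12],"roll":-6.6},{"fingers":100,"travel":[7.1,-11.2,17],"roll":-6.6},{"fingers":100,"travel":[7.1,-11.2,22],"roll":-6.6},{"fingers":100,"travel":[7.1,-11.2,27],"roll":-6.6},{"fingers":100,"travel":[7.1,-11.2,31],"roll":-6.6},{"fingers":100,"travel":[7.1,-11.2,32],"roll":-6.6}])

```text
time_s: 5.5
tcp_pos: [0.4543, 0.21, 0.0957]
ee_rot: [[0.998, -0.066, -0.009], [-0.067, -0.998, -0.007], [-0.008, 0.008, -1.0]]
wrist_force: [-0.2, -0.5, -0.4]
gripper_width: 1.002
```

Request:
arm_command(rows=[{"fingers":100,"travel":[0,0,2],"roll":0},{"fingers":100,"travel":[0,0,4],"roll":0},{"fingers":100,"travel":[0,0,5.8],"roll":0},{"fingers":100,"travel":[0,0,5.8],"roll":0},{"fingers":0,"travel":[0,0,5.8],"roll":0},{"fingers":0,"travel":[0,0,5.8],"roll":0},{"fingers":0,"travel":[0,0,5.8],"roll":0},{"fingers":0,"travel":[0,0,5.8],"roll":0},{"fingers":0,"travel":[0,0,5.8],"roll":0},{"fingers":0,"travel":[0,0,5.8],"roll":0}])

```text
time_s: 6.5
tcp_pos: [0.4563, 0.215, 0.0428]
ee_rot: [[0.998, -0.06, 0.0], [-0.06, -0.998, 0.0], [0.0, -0.0, -1.0]]
wrist_force: [-0.1, -0.5, 0.9]
gripper_width: 0.537
```

Request:
arm_command(rows=[{"fingers":0,"travel":[0,0,0],"roll":0},{"fingers":0,"travel":[0,0,0],"roll":0},{"fingers":0,"travel":[0,0,0],"roll":0},{"fingers":0,"travel":[0,0,0],"roll":0},{"fingers":0,"travel":[0,0,0],"roll":0},{"fingers":0,"travel":[0,0,0],"roll":0},{"fingers":0,"travel":[0,0,0],"roll":0},{"fingers":0,"travel":[0,0,0],"roll":0},{"fingers":0,"travel":[0,0,0],"roll":0}])

```text
time_s: 7.4
tcp_pos: [0.4564, 0.2149, 0.0426]
ee_rot: [[0.998, -0.06, 0.0], [-0.06, -0.998, 0.0], [0.0, -0.0, -1.0]]
wrist_force: [0.9, 0.6, 0.2]
gripper_width: 0.088
```

Run:
```python
from h import *
for n in('scene','side'):
    W=np.load(f'pics/{n}.npz')['W']
    m=(W[...,2]>.02)&(W[...,1]>.3)&(W[...,1]<.6)&(W[...,0]>.47)&(W[...,0]<.75)
    P=W[m];print(n,m.sum(),P[np.argsort(P[:,1])[:3]] if m.any() else '')
```

```text
scene 3950 [[0.7187 0.4167 0.1093]
 [0.7157 0.4168 0.1228]
 [0.7147 0.4169 0.0947]]
side 6127 [[0.6631 0.4203 0.1496]
 [0.7273 0.4207 0.1463]
 [0.6548 0.4207 0.1459]]
```

Request:
arm_command(rows=[{"fingers":0,"travel":[0,0,-1],"roll":0},{"fingers":0,"travel":[0,0,-2],"roll":0},{"fingers":0,"travel":[0,-2,-2.5],"roll":0},{"fingers":0,"travel":[0,-4.5,-2.5],"roll":0},{"fingers":0,"travel":[0,-7,-2.5],"roll":0},{"fingers":0,"travel":[1,-9,-2.5],"roll":0},{"fingers":0,"travel":[2,-10,-2.5],"roll":0},{"fingers":0,"travel":[2,-10,-2.5],"roll":0}])

```text
time_s: 8.2
tcp_pos: [0.4836, 0.3162, 0.0681]
ee_rot: [[0.998, -0.059, 0.002], [-0.059, -0.998, 0.002], [0.002, -0.002, -1.0]]
wrist_force: [0.3, -0.4, -1.4]
gripper_width: 0.087
```

Request:
arm_command(rows=[{"fingers":0,"travel":[3.5,0.2,0],"roll":0},{"fingers":0,"travel":[7,0.4,0],"roll":-0.5},{"fingers":0,"travel":[10,0.6,0],"roll":-1},{"fingers":0,"travel":[12.5,0.8,0],"roll":-1},{"fingers":0,"travel":[13.2,0.8,0],"roll":-1},{"fingers":0,"travel":[13.2,0.8,0.5],"roll":-1},{"fingers":0,"travel":[13.2,0.8,1.2],"roll":-1},{"fingers":0,"travel":[13.2,0.8,1.9],"roll":-1},{"fingers":0,"travel":[13.2,0.8,2.4],"roll":-1},{"fingers":0,"travel":[13.2,0.8,2.5],"roll":-1}])

```text
time_s: 9.2
tcp_pos: [0.6126, 0.2978, 0.0425]
ee_rot: [[0.999, -0.042, -0.001], [-0.042, -0.999, -0.001], [-0.001, 0.001, -1.0]]
wrist_force: [-2.7, 0.1, 4.5]
gripper_width: 0.088
```

Request:
arm_command(rows=[{"fingers":0,"travel":[0,0.8,0],"roll":0},{"fingers":0,"travel":[0.1,1.6,0],"roll":0},{"fingers":0,"travel":[0.1,2.4,0],"roll":0},{"fingers":0,"travel":[0.2,3,0],"roll":0},{"fingers":0,"travel":[0.2,3,0],"roll":0},{"fingers":0,"travel":[0.2,3,0],"roll":0}])

```text
time_s: 9.8
tcp_pos: [0.6142, 0.2666, 0.0426]
ee_rot: [[0.999, -0.043, -0.001], [-0.043, -0.999, -0.001], [-0.0, 0.001, -1.0]]
wrist_force: [-0.0, -2.4, -0.5]
gripper_width: 0.087
```

Run:
```python
from h import *
s=sense();print(s['tcp_pos'],s['ee_rot'],s['wrist_force'])
for n in('scene','side'):
    im,d,W=cloud(n);np.savez('pics/'+n+'2',im=im,W=W)
    m=(abs(W[...,2]-.058)<.007)&(abs(W[...,0]-.613)<.065)&(W[...,1]>.09)&(W[...,1]<.29)&(im[...,0]>im[...,2]*1.3)
    print(n,m.sum(),rect(W[m][:,:2]))
    if n=='scene': save('s2.png',cv2.resize(im[190:340,220:450],(690,450)))
```

```text
[0.6142 0.2666 0.0426] [[ 0.9991 -0.0434 -0.0005]
 [-0.0434 -0.9991 -0.0008]
 [-0.0005  0.0009 -1.    ]] [-0.0135 -2.3725 -0.4932]
scene 351 (array([0.6117, 0.1943]), array([0.1052, 0.1682]), np.float32(-2.5469232))
side 0 (array([0., 0.]), array([0., 0.]), np.float32(-0.0))
```

View pics/s2.png

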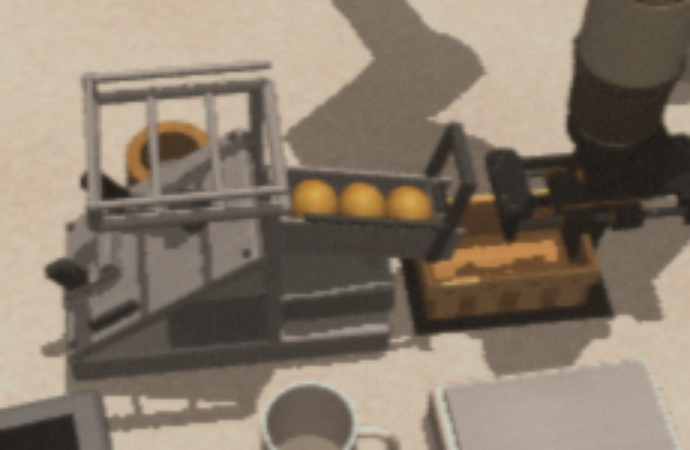

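The punnet stands on the mat with its near end under the lip. Releasing it and lifting away.

Request:
arm_command(rows=[{"fingers":60,"travel":[0,0,0],"roll":0},{"fingers":60,"travel":[0,0,0],"roll":0},{"fingers":60,"travel":[0,0,0],"roll":0},{"fingers":60,"travel":[0,0,0],"roll":0},{"fingers":60,"travel":[0,0,0],"roll":0},{"fingers":60,"travel":[0,0,0],"roll":0},{"fingers":60,"travel":[0,0,-1.5],"roll":0},{"fingers":60,"travel":[0,0,-4],"roll":0},{"fingers":60,"travel":[0,0,-8],"roll":0},{"fingers":60,"travel":[0,0,-12],"roll":0}])

```text
time_s: 10.9
tcp_pos: [0.6141, 0.2673, 0.1647]
ee_rot: [[0.999, -0.043, 0.0], [-0.043, -0.999, -0.0], [0.0, 0.0, -1.0]]
wrist_force: [0.5, 0.3, -0.6]
gripper_width: 0.598
```

Run:
```python
from h import *
s=sense();print(s['time_s'],s['tcp_pos'],s['joints'])
for n in('scene','side'):
    im,d,W=cloud(n)
    m=(abs(W[...,2]-.058)<.007)&(abs(W[...,0]-.613)<.065)&(W[...,1]>.09)&(W[...,1]<.29)&(im[...,0]>im[...,2]*1.2)
    print(n,m.sum(),rect(W[m][:,:2]))
    if n=='scene': print(W[281,242],W[253,253],W[290,258])
# machine frame points from all clouds near console
O=np.array([.612,.195,0]);a=np.radians(-2.3);Y=np.array([-np.sin(a),np.cos(a),0]);X=np.array([np.cos(a),np.sin(a),0]);O=O-.16*Y
R=np.c_[X,Y,[0,0,1]]
print('O',O)
np.savez('pics/R',R=R,O=O)
P=[]
for f in('scene','side','w1','w2'):
    z=np.load(f'pics/{f}.npz');P.append((z['W'].reshape(-1,3)-O)@R)
P=np.vstack(P);P=P[(abs(P[:,0])<.09)&(P[:,1]>-.27)&(P[:,1]<-.03)&(P[:,2]>.005)]
# rack
r=P[P[:,2]>.205]; print('rack',r.min(0),r.max(0),np.percentile(r,[2,98],axis=0))
# plate: offset along normal
n=np.array([0,-.574,.819]);q=P@n; c=P[P[:,2]<.2]@n
h,e=np.histogram(c,bins=np.arange(-.1,.3,.004));print([(round(e[i],3),h[i]) for i in range(len(h)) if h[i]>40])
np.savez('pics/P',P=P)
```

```text
10.9 [0.6141 0.2673 0.1647] [ 37.3316  29.2077   1.8899   0.0243 -62.693   50.2126]
scene 467 (array([0.61 , 0.191]), array([0.1067, 0.1607]), np.float32(-2.712733))
[ 0.6154 -0.2119  0.0928] [ 0.6323 -0.1706  0.2229] [ 0.638  -0.1731  0.0744]
side 346 (array([0.6094, 0.2233]), array([0.1   , 0.1044]), np.float32(-3.1480203))
O [0.6056 0.0351 0.    ]
rack [-0.0775 -0.2142  0.205 ] [ 0.0779 -0.045   0.2524] [[-0.0758 -0.2097  0.2114]
 [ 0.0742 -0.0501  0.2491]]
[(np.float64(0.04), np.int64(42)), (np.float64(0.044), np.int64(130)), (np.float64(0.048), np.int64(170)), (np.float64(0.052), np.int64(175)), (np.float64(0.056), np.int64(189)), (np.float64(0.06), np.int64(191)), (np.float64(0.064), np.int64(137)), (np.float64(0.068), np.int64(137)), (np.float64(0.072), np.int64(222)), (np.float64(0.076), np.int64(356)), (np.float64(0.08), np.int64(390)), (np.float64(0.084), np.int64(382)), (np.float64(0.088), np.int64(361)), (np.float64(0.092), np.int64(345)), (np.float64(0.096), np.int64(289)), (np.float64(0.1), np.int64(204)), (np.float64(0.104), np.int64(200)), (np.float64(0.108), np.int64
[... 344 characters left out ...]
148), np.int64(444)), (np.float64(0.152), np.int64(384)), (np.float64(0.156), np.int64(340)), (np.float64(0.16), np.int64(301)), (np.float64(0.164), np.int64(285)), (np.float64(0.168), np.int64(584)), (np.float64(0.172), np.int64(443)), (np.float64(0.176), np.int64(1270)), (np.float64(0.18), np.int64(8128)), (np.float64(0.184), np.int64(313)), (np.float64(0.188), np.int64(166)), (np.float64(0.192), np.int64(225)), (np.float64(0.196), np.int64(235)), (np.float64(0.2), np.int64(651)), (np.float64(0.204), np.int64(238)), (np.float64(0.208), np.int64(43)), (np.float64(0.224), np.int64(55)), (np.float64(0.228), np.int64(71)), (np.float64(0.244), np.int64(165)), (np.float64(0.248), np.int64(101))]
```

Run:
```python
from h import *
P=np.load('pics/P.npz')['P'];P=P[P[:,2]<.2]
C=np.c_[P[:,0],.819*P[:,1]+.574*P[:,2],-.574*P[:,1]+.819*P[:,2]-.1815]
for lo,hi in((.059,.072),(.041,.052),(.014,.026)):
    m=(C[:,2]>lo)&(C[:,2]<hi);c=C[m];print(lo,m.sum(),np.percentile(c,[2,25,50,75,98],axis=0))
m=(C[:,2]>.059)&(C[:,2]<.072);
def w(x,s,o):
    z=np.load('pics/R.npz');p=np.array([x,.819*s-.574*(o+.1815),.574*s+.819*(o+.1815)]);return p,z['R']@p+z['O']
for lo,hi in((.059,.072),(.041,.052)):
    m=(C[:,2]>lo)&(C[:,2]<hi);c=np.median(C[m],0);print(w(*c))
```

```text
0.059 273 [[-0.0536 -0.1049  0.0623]
 [-0.0485 -0.0994  0.0653]
 [-0.0443 -0.0953  0.0661]
 [-0.0397 -0.0907  0.0668]
 [-0.0346 -0.0852  0.0681]]
0.041 144 [[-0.0545 -0.165   0.0416]
 [-0.0324 -0.1607  0.0448]
 [ 0.0114 -0.1564  0.0467]
 [ 0.0156 -0.0982  0.0479]
 [ 0.0198 -0.0846  0.0516]]
0.014 1142 [[-0.0756 -0.1613  0.0144]
 [-0.0433 -0.1098  0.0188]
 [-0.0271 -0.0855  0.0204]
 [-0.0111 -0.0662  0.0217]
 [ 0.0215  0.0623  0.0252]]
(array([-0.0443, -0.2202,  0.1481]), array([ 0.5525, -0.1831,  0.1481]))
(array([ 0.0114, -0.2591,  0.0971]), array([ 0.6066, -0.2242,  0.0971]))
```

Geometry so far: the catch fin top is clear of the rack, so a vertical tool can work it. The knob needs a lean, and this interface offers no direct tilt. I'll test in free space whether going past the reach limit produces one.

Request:
arm_command(rows=[{"fingers":0,"travel":[0,0,-5],"roll":0},{"fingers":0,"travel":[0,0,-10],"roll":0},{"fingers":0,"travel":[-3,-1,-14],"roll":0},{"fingers":0,"travel":[-7,-4,-17],"roll":0},{"fingers":0,"travel":[-11,-7,-19],"roll":0},{"fingers":0,"travel":[-15,-10,-21],"roll":0},{"fingers":0,"travel":[-18,-14,-23],"roll":0},{"fingers":0,"travel":[-21,-18,-25],"roll":0},{"fingers":0,"travel":[-24,-22,-26],"roll":0},{"fingers":0,"travel":[-27,-26,-27],"roll":0}])

```text
time_s: 12.0
tcp_pos: [0.3684, 0.5189, 0.4295]
ee_rot: [[0.999, -0.043, 0.001], [-0.043, -0.999, 0.003], [0.001, -0.003, -1.0]]
wrist_force: [1.7, -0.0, 0.1]
gripper_width: 0.007
```

Request:
arm_command(rows=[{"fingers":0,"travel":[-3,-4,0],"roll":0},{"fingers":0,"travel":[-6,-8,0],"roll":0},{"fingers":0,"travel":[-9,-12,0],"roll":0},{"fingers":0,"travel":[-12,-16,0],"roll":0},{"fingers":0,"travel":[-14,-20,0],"roll":0},{"fingers":0,"travel":[-16,-24,0],"roll":0},{"fingers":0,"travel":[-18,-28,0],"roll":0},{"fingers":0,"travel":[-20,-33,0],"roll":0},{"fingers":0,"travel":[-22,-38,0],"roll":0},{"fingers":0,"travel":[-22,-43,0],"roll":0}])

```text
time_s: 13.0
tcp_pos: [0.1587, 0.8453, 0.3844]
ee_rot: [[0.999, -0.041, 0.008], [-0.041, -0.999, 0.031], [0.007, -0.032, -0.999]]
wrist_force: [0.7, 0.1, 1.2]
gripper_width: 0.006
```

```bash
python3 -c "
from h import *
s=sense();print(s['time_s'],s['tcp_pos'],s['ee_rot'],s['joints'])"
```

```text
13.0 [0.1587 0.8453 0.3844] [[ 0.9991 -0.0405  0.0079]
 [-0.0408 -0.9987  0.0312]
 [ 0.0067 -0.0315 -0.9995]] [  90.2355   54.2086   80.5973    0.5076 -114.6006   -2.3471]
```

Request:
arm_command(rows=[{"fingers":0,"travel":[0,-5,0],"roll":0},{"fingers":0,"travel":[0,-10,0],"roll":0},{"fingers":0,"travel":[0,-15,0],"roll":0},{"fingers":0,"travel":[0,-20,0],"roll":0}])

```text
time_s: 13.4
tcp_pos: [0.1514, 0.8851, 0.3392]
ee_rot: [[0.999, -0.043, 0.016], [-0.044, -0.997, 0.069], [0.013, -0.069, -0.997]]
wrist_force: [0.6, -0.3, 0.4]
gripper_width: 0.006
```

```bash
python3 -c "
from h import *
s=sense();print(s['time_s'],s['tcp_pos'],s['ee_rot'],s['joints'])"
```

```text
13.4 [0.1514 0.8851 0.3392] [[ 0.9989 -0.0432  0.0164]
 [-0.0443 -0.9967  0.0688]
 [ 0.0134 -0.0694 -0.9975]] [  90.8796   57.4157   80.6545    1.0602 -109.3072   -3.0056]
```

Request:
arm_command(rows=[{"fingers":0,"travel":[0,0,0],"roll":0},{"fingers":0,"travel":[0,0,0],"roll":0},{"fingers":0,"travel":[0,0,0],"roll":0}])

```text
time_s: 13.7
tcp_pos: [0.1512, 0.8849, 0.3392]
ee_rot: [[0.999, -0.043, 0.017], [-0.044, -0.997, 0.068], [0.014, -0.069, -0.998]]
wrist_force: [-0.0, -0.3, 0.6]
gripper_width: 0.0
```

Request:
arm_command(rows=[{"fingers":0,"travel":[0,5,-5],"roll":0},{"fingers":0,"travel":[0,10,-10],"roll":0},{"fingers":0,"travel":[0,10,-10],"roll":0},{"fingers":0,"travel":[0,10,-10],"roll":0}])

```text
time_s: 14.1
tcp_pos: [0.1465, 0.7748, 0.445]
ee_rot: [[0.999, -0.044, 0.02], [-0.045, -0.995, 0.084], [0.016, -0.085, -0.996]]
wrist_force: [0.8, 0.2, 2.8]
gripper_width: 0.003
```

Reaching past the limit tilts the tool, and the tilt persists because the commanded pose resets to the reached one. I'll ratchet it up here in free space: outward along +y, which is the direction I need.

Request:
arm_command(rows=[{"fingers":0,"travel":[0,-5,-1],"roll":0},{"fingers":0,"travel":[0,-10,-2],"roll":0},{"fingers":0,"travel":[0,-15,-3],"roll":0},{"fingers":0,"travel":[0,-20,-4],"roll":0},{"fingers":0,"travel":[0,-25,-5],"roll":0},{"fingers":0,"travel":[0,-30,-6],"roll":0},{"fingers":0,"travel":[0,-35,-7],"roll":0},{"fingers":0,"travel":[0,-40,-8],"roll":0},{"fingers":0,"travel":[0,-45,-9],"roll":0},{"fingers":0,"travel":[0,-50,-10],"roll":0}])

```text
time_s: 15.1
tcp_pos: [0.1261, 0.8748, 0.383]
ee_rot: [[0.999, -0.042, 0.023], [-0.044, -0.994, 0.103], [0.019, -0.104, -0.994]]
wrist_force: [-1.0, -0.1, -0.1]
gripper_width: 0.012
```

```bash
python3 -c "
from h import *
s=sense();print(s['time_s'],s['tcp_pos'],s['ee_rot'],s['joints'])"
```

```text
15.1 [0.1261 0.8748 0.383 ] [[ 0.9989 -0.0416  0.0235]
 [-0.0438 -0.9937  0.103 ]
 [ 0.0191 -0.1039 -0.9944]] [  92.7606   54.6445   80.6565    1.7344 -110.1612   -4.5312]
```

Request:
arm_command(rows=[{"fingers":0,"travel":[-2,-4.5,-0.8],"roll":0}])

```text
time_s: 15.2
tcp_pos: [0.1077, 0.8892, 0.3776]
ee_rot: [[0.999, -0.045, 0.029], [-0.049, -0.99, 0.129], [0.023, -0.13, -0.991]]
wrist_force: [0.4, 0.1, 0.5]
gripper_width: 0.008
```

Request:
arm_command(rows=[{"fingers":0,"travel":[-2,-4.5,-0.8],"roll":0}])

```text
time_s: 15.3
tcp_pos: [0.0839, 0.9037, 0.3719]
ee_rot: [[0.999, -0.042, 0.032], [-0.046, -0.987, 0.156], [0.026, -0.157, -0.987]]
wrist_force: [0.2, 0.1, -0.1]
gripper_width: 0.007
```

Request:
arm_command(rows=[{"fingers":0,"travel":[-2,-4.5,-0.8],"roll":0}])

```text
time_s: 15.4
tcp_pos: [0.0624, 0.9167, 0.3678]
ee_rot: [[0.999, -0.039, 0.036], [-0.045, -0.982, 0.183], [0.028, -0.184, -0.983]]
wrist_force: [0.7, -1.0, 0.4]
gripper_width: 0.008
```

Request:
arm_command(rows=[{"fingers":0,"travel":[-2,-4.5,-0.8],"roll":0}])

```text
time_s: 15.5
tcp_pos: [0.0422, 0.9285, 0.3651]
ee_rot: [[0.999, -0.038, 0.039], [-0.045, -0.977, 0.21], [0.03, -0.212, -0.977]]
wrist_force: [-0.2, -1.0, -0.1]
gripper_width: -0.002
```

Request:
arm_command(rows=[{"fingers":0,"travel":[0,-10,-2],"roll":0}])

```text
time_s: 15.6
tcp_pos: [0.0391, 0.9394, 0.3645]
ee_rot: [[0.999, -0.033, 0.04], [-0.042, -0.97, 0.241], [0.031, -0.242, -0.97]]
wrist_force: [-0.1, -0.0, -0.4]
gripper_width: 0.005
```

Request:
arm_command(rows=[{"fingers":0,"travel":[0,-30,-6],"roll":0}])

```text
time_s: 15.7
tcp_pos: [0.0417, 0.949, 0.3662]
ee_rot: [[0.998, -0.034, 0.045], [-0.045, -0.961, 0.272], [0.034, -0.273, -0.961]]
wrist_force: [0.5, 0.4, -0.2]
gripper_width: 0.005
```

Request:
arm_command(rows=[{"fingers":0,"travel":[0,-30,-6],"roll":0},{"fingers":0,"travel":[0,-30,-6],"roll":0}])

```text
time_s: 15.9
tcp_pos: [0.0427, 0.9602, 0.369]
ee_rot: [[0.998, -0.033, 0.049], [-0.047, -0.95, 0.308], [0.036, -0.31, -0.95]]
wrist_force: [0.2, -0.5, 0.0]
gripper_width: 0.005
```

Request:
arm_command(rows=[{"fingers":0,"travel":[-3,-5,-0.5],"roll":0}])

```text
time_s: 16.0
tcp_pos: [0.0225, 0.9699, 0.3695]
ee_rot: [[0.998, -0.037, 0.053], [-0.053, -0.941, 0.334], [0.037, -0.336, -0.941]]
wrist_force: [0.4, 0.8, 0.0]
gripper_width: 0.009
```

Request:
arm_command(rows=[{"fingers":0,"travel":[-3,-5,-0.5],"roll":0}])

```text
time_s: 16.1
tcp_pos: [-0.0047, 0.9797, 0.369]
ee_rot: [[0.998, -0.033, 0.052], [-0.049, -0.931, 0.361], [0.037, -0.363, -0.931]]
wrist_force: [-0.9, -0.3, -0.5]
gripper_width: 0.005
```

Request:
arm_command(rows=[{"fingers":0,"travel":[-3,-5,-0.5],"roll":0}])

```text
time_s: 16.2
tcp_pos: [-0.0293, 0.9881, 0.37]
ee_rot: [[0.998, -0.03, 0.052], [-0.048, -0.921, 0.388], [0.036, -0.389, -0.92]]
wrist_force: [0.3, 0.2, 0.3]
gripper_width: 0.005
```

Request:
arm_command(rows=[{"fingers":0,"travel":[-3,-5,0],"roll":0}])

```text
time_s: 16.3
tcp_pos: [-0.0523, 0.9973, 0.3695]
ee_rot: [[0.998, -0.028, 0.052], [-0.047, -0.909, 0.415], [0.036, -0.417, -0.908]]
wrist_force: [-0.3, -0.3, 0.0]
gripper_width: 0.004
```

Request:
arm_command(rows=[{"fingers":0,"travel":[-2,-5,0],"roll":0}])

```text
time_s: 16.4
tcp_pos: [-0.0683, 1.0067, 0.369]
ee_rot: [[0.998, -0.025, 0.05], [-0.044, -0.896, 0.443], [0.034, -0.444, -0.895]]
wrist_force: [-0.5, 0.7, 0.2]
gripper_width: 0.009
```

Request:
arm_command(rows=[{"fingers":0,"travel":[-2,-5,0],"roll":0}])

```text
time_s: 16.5
tcp_pos: [-0.0813, 1.0153, 0.3706]
ee_rot: [[0.998, -0.024, 0.049], [-0.044, -0.881, 0.471], [0.032, -0.472, -0.881]]
wrist_force: [0.0, 0.4, -0.1]
gripper_width: 0.004
```

Request:
arm_command(rows=[{"fingers":0,"travel":[-2,-5,0],"roll":0}])

```text
time_s: 16.6
tcp_pos: [-0.0944, 1.0229, 0.3736]
ee_rot: [[0.999, -0.022, 0.048], [-0.043, -0.866, 0.498], [0.03, -0.5, -0.866]]
wrist_force: [-0.8, 0.8, -0.3]
gripper_width: 0.003
```

Request:
arm_command(rows=[{"fingers":0,"travel":[-2,-5,0],"roll":0}])

```text
time_s: 16.7
tcp_pos: [-0.1074, 1.0298, 0.3779]
ee_rot: [[0.999, -0.021, 0.046], [-0.042, -0.85, 0.525], [0.028, -0.527, -0.85]]
wrist_force: [-0.7, -0.8, -0.2]
gripper_width: 0.005
```

Request:
arm_command(rows=[{"fingers":0,"travel":[-2,-5,0],"roll":0}])

```text
time_s: 16.8
tcp_pos: [-0.12, 1.0359, 0.3836]
ee_rot: [[0.999, -0.02, 0.043], [-0.041, -0.833, 0.552], [0.025, -0.553, -0.833]]
wrist_force: [-0.0, 0.5, 0.4]
gripper_width: 0.003
```

Request:
arm_command(rows=[{"fingers":0,"travel":[-2,-5,0],"roll":0}])

```text
time_s: 16.9
tcp_pos: [-0.1322, 1.0412, 0.3907]
ee_rot: [[0.999, -0.019, 0.041], [-0.039, -0.815, 0.579], [0.022, -0.58, -0.815]]
wrist_force: [0.2, 0.2, -0.1]
gripper_width: 0.009
```

Request:
arm_command(rows=[{"fingers":0,"travel":[-2,-5,0],"roll":0}])

```text
time_s: 17.0
tcp_pos: [-0.144, 1.0457, 0.3989]
ee_rot: [[0.999, -0.018, 0.037], [-0.037, -0.796, 0.604], [0.019, -0.605, -0.796]]
wrist_force: [0.1, 0.0, 0.1]
gripper_width: 0.003
```

Run:
```python
from h import *
s=sense();print(s['time_s'],s['tcp_pos'],s['ee_rot'],s['joints'])
p=np.array(s['tcp_pos']);R=np.array(s['ee_rot'])
for q in((-.1,.9,.45),(.35,.7,.48),(.6,.25,.5),(.6,-.35,.45)): print(q,100*R.T@(np.array(q)-p)); p=np.array(q)
```

```text
17.0 [-0.144   1.0457  0.3989] [[ 0.9991 -0.0175  0.0374]
 [-0.0366 -0.7959  0.6043]
 [ 0.0192 -0.6052 -0.7959]] [110.2482  59.6926  80.656   14.5443 -76.5476 -20.9725]
(-0.1, 0.9, 0.45) [  5.0237   8.4284 -12.7078]
(0.35, 0.7, 0.48) [ 45.7508  13.3132 -12.7913]
(0.6, 0.25, 0.5) [ 26.6634  34.1664 -27.8518]
(0.6, -0.35, 0.45) [  2.0994  50.7794 -32.2807]
```

Request:
arm_command(rows=[{"fingers":0,"travel":[2.5,4,-3],"roll":0},{"fingers":0,"travel":[5,7,-7],"roll":0},{"fingers":0,"travel":[8,9,-10],"roll":0},{"fingers":0,"travel":[12,11,-13],"roll":0},{"fingers":0,"travel":[16.5,12.5,-14.5],"roll":0},{"fingers":0,"travel":[21,14,-16],"roll":0},{"fingers":0,"travel":[25.5,15.5,-17.5],"roll":0},{"fingers":0,"travel":[30,17,-19],"roll":0},{"fingers":0,"travel":[34.5,18.5,-20.5],"roll":0},{"fingers":0,"travel":[39,20,-22],"roll":0}])

```text
time_s: 18.0
tcp_pos: [0.1773, 0.7692, 0.4576]
ee_rot: [[0.999, -0.017, 0.038], [-0.036, -0.795, 0.605], [0.02, -0.606, -0.795]]
wrist_force: [1.3, 0.2, 0.5]
gripper_width: 0.006
```

Run:
```python
from h import *
s=sense();print(s['time_s'],s['tcp_pos'],s['ee_rot'],s['joints'])
p=np.array(s['tcp_pos']);R=np.array(s['ee_rot'])
for q in((.5,.4,.5),(.6,.1,.5),(.6,-.35,.45)): print(q,100*R.T@(np.array(q)-p));
```

```text
18.0 [0.1773 0.7692 0.4576] [[ 0.9991 -0.0167  0.0381]
 [-0.0363 -0.7955  0.6049]
 [ 0.0202 -0.6057 -0.7954]] [ 89.3851  17.5634  15.7894   2.3298 -50.9801  -1.9348]
(0.5, 0.4, 0.5) [ 33.6731  26.2645 -24.4788]
(0.6, 0.1, 0.5) [ 44.7547  49.9621 -42.2445]
(0.6, -0.35, 0.45) [ 46.2891  88.7876 -65.4873]
```

Request:
arm_command(rows=[{"fingers":0,"travel":[3.4,2.6,-2.5],"roll":5},{"fingers":0,"travel":[6.8,5.2,-5],"roll":12},{"fingers":0,"travel":[10.2,7.8,-7.5],"roll":19},{"fingers":0,"travel":[13.6,10.4,-10],"roll":26},{"fingers":0,"travel":[17,13,-12.5],"roll":33},{"fingers":0,"travel":[20.4,15.8,-15],"roll":40},{"fingers":0,"travel":[23.8,18.5,-17.5],"roll":47},{"fingers":0,"travel":[27,21,-20],"roll":54},{"fingers":0,"travel":[30.5,23.6,-22],"roll":61},{"fingers":0,"travel":[33.7,26.3,-24.5],"roll":68}])

```text
time_s: 19.0
tcp_pos: [0.4999, 0.3993, 0.5001]
ee_rot: [[0.354, -0.934, 0.04], [-0.754, -0.26, 0.603], [-0.553, -0.244, -0.797]]
wrist_force: [0.3, 0.8, -0.2]
gripper_width: 0.006
```

Run:
```python
from h import *
s=sense();print(s['time_s'],s['tcp_pos'],s['ee_rot'],s['joints'])
p=np.array(s['tcp_pos']);R=np.array(s['ee_rot'])
for q in((.6,.1,.5),(.6,-.35,.45)): print(q,100*R.T@(np.array(q)-p));
```

```text
19.0 [0.4999 0.3993 0.5001] [[ 0.3543 -0.9343  0.0399]
 [-0.7539 -0.2601  0.6033]
 [-0.5533 -0.2439 -0.7965]] [ 39.7978   9.0577  21.0422 -26.8349 -75.9732 -19.2979]
(0.6, 0.1, 0.5) [ 26.119   -1.5615 -17.647 ]
(0.6, -0.35, 0.45) [ 62.8105  11.3633 -40.8133]
```

Request:
arm_command(rows=[{"fingers":0,"travel":[3.7,-0.2,-2.5],"roll":5},{"fingers":0,"travel":[7.4,-0.4,-5],"roll":10},{"fingers":0,"travel":[11.1,-0.7,-7.5],"roll":15},{"fingers":0,"travel":[14.8,-0.9,-10],"roll":20},{"fingers":0,"travel":[18.5,-1.1,-12.5],"roll":22.6},{"fingers":0,"travel":[22.2,-1.3,-15],"roll":22.6},{"fingers":0,"travel":[26,-1.5,-17.6],"roll":22.6},{"fingers":0,"travel":[30,0,-20.1],"roll":22.6},{"fingers":0,"travel":[34,1.5,-22.6],"roll":22.6},{"fingers":0,"travel":[38,3,-25.1],"roll":22.6}])

```text
time_s: 20.0
tcp_pos: [0.5974, -0.0465, 0.483]
ee_rot: [[-0.027, -0.999, 0.041], [-0.798, 0.046, 0.601], [-0.602, -0.016, -0.798]]
wrist_force: [-0.2, 0.1, -0.6]
gripper_width: 0.003
```

Run:
```python
from h import *
s=sense();print(s['time_s'],s['tcp_pos'],s['ee_rot'],s['joints'])
p=np.array(s['tcp_pos']);R=np.array(s['ee_rot']);z=np.load('pics/R.npz')
print('tool in machine',z['R'].T@R)
for q in((.6,-.35,.45),(.6,-.35,.35)): print(q,100*R.T@(np.array(q)-p));
```

```text
20.0 [ 0.5974 -0.0465  0.483 ] [[-0.0269 -0.9988  0.0408]
 [-0.7979  0.046   0.6011]
 [-0.6022 -0.0163 -0.7982]] [  -9.4662   18.7259   35.1138  -38.6712 -106.347    -4.1543]
tool in machine [[ 0.0051 -0.9998  0.0166]
 [-0.7983  0.0059  0.6022]
 [-0.6022 -0.0163 -0.7982]]
(0.6, -0.35, 0.45) [ 26.1959  -1.6082 -15.6   ]
(0.6, -0.35, 0.35) [32.2182 -1.4448 -7.6185]
```

Request:
arm_command(rows=[{"fingers":0,"travel":[3.5,0,0],"roll":0},{"fingers":0,"travel":[7,0,0],"roll":0},{"fingers":0,"travel":[11,0,0],"roll":0},{"fingers":0,"travel":[15,0,0],"roll":0},{"fingers":0,"travel":[19,0.2,0],"roll":0},{"fingers":0,"travel":[21,0.5,0.3],"roll":0},{"fingers":0,"travel":[21,0.6,0.3],"roll":0}])

```text
time_s: 20.7
tcp_pos: [0.5852, -0.2117, 0.3502]
ee_rot: [[-0.033, -0.999, 0.037], [-0.797, 0.049, 0.603], [-0.604, -0.009, -0.797]]
wrist_force: [0.2, 0.1, -0.0]
gripper_width: 0.006
```

Run:
```python
from h import *
s=sense();print(s['time_s'],s['tcp_pos'],s['joints'])
im,d,W=cloud('wrist');save('w3.png',im)
z=np.load('pics/R.npz');P=(W-z['O'])@z['R']
C=np.stack([P[...,0],.819*P[...,1]+.574*P[...,2],-.574*P[...,1]+.819*P[...,2]-.1815],-1)
np.savez('pics/w3',im=im,W=W,C=C)
ok=(abs(C[...,0])<.09)&(C[...,1]>-.2)&(C[...,1]<.1)
pl=ok&(abs(C[...,2])<.006);print('plate',pl.sum(),np.median(C[pl][:,2]))
A=np.c_[C[pl][:,:2],np.ones(pl.sum())];print('tilt fit',np.linalg.lstsq(A,C[pl][:,2],rcond=None)[0])
m=ok&(C[...,2]>.056)&(C[...,2]<.075)&(C[...,1]<-.06)&(im.max(-1)<90);print('knob',m.sum(),np.percentile(C[m],[2,50,98],axis=0) if m.any() else '')
m=ok&(C[...,2]>.038)&(C[...,2]<.053)&(C[...,1]<-.12);print('fin',m.sum(),np.percentile(C[m],[2,50,98],axis=0) if m.any() else '')
```

```text
20.7 [ 0.5852 -0.2117  0.3502] [ -23.3825   27.0612   29.1408  -35.7244 -103.5575   15.7143]
plate 22325 0.0002325863419174734
tilt fit [ 0.0013 -0.0014  0.0001]
knob 520 [[-0.0522 -0.104   0.0621]
 [-0.0428 -0.0947  0.0661]
 [-0.0339 -0.0856  0.0675]]
fin 447 [[ 0.0074 -0.1643  0.0388]
 [ 0.0129 -0.1528  0.0471]
 [ 0.0187 -0.1429  0.0487]]
```

View pics/w3.png

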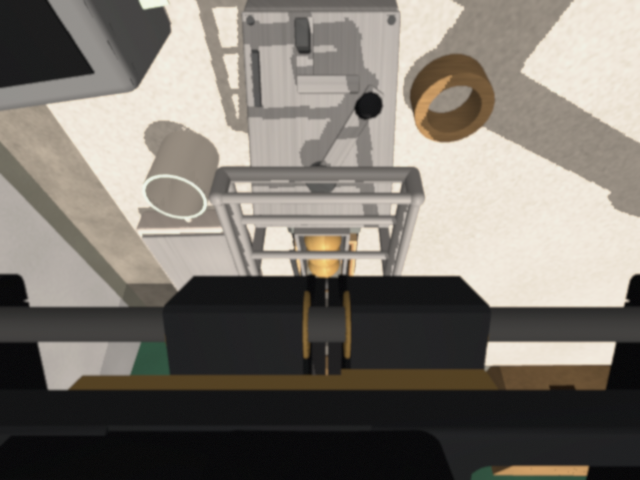

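The face-on view shows the fin at (303,35), its tongue bar at (328,85), the knob at (369,105) and the rack front bar at row 172. The plate fit is within 0.3 mm. Next, the catch.

```bash
cat >> h.py <<'E'
def con(x,s,o):
    z=np.load('pics/R.npz');return z['R']@np.array([x,.819*s-.574*(o+.1815),.574*s+.819*(o+.1815)])+z['O']
def tocon(p):
    z=np.load('pics/R.npz');p=z['R'].T@(np.array(p)-z['O']);return np.array([p[0],.819*p[1]+.574*p[2],-.574*p[1]+.819*p[2]-.1815])
E
python3 - <<'E'
from h import *
C=np.load('pics/w3.npz')['C'].reshape(-1,3)
m=(C[:,2]>.09)&(C[:,1]<.02)&(abs(C[:,0])<.07);c=C[m];print('rack front',len(c),c[c[:,1].argsort()[:400]].mean(0),c[c[:,2].argsort()[:50]].mean(0),np.percentile(c,[2,98],axis=0))
m=(C[:,2]>.006)&(C[:,2]<.045)&(abs(C[:,0]-.06)<.012)&(C[:,1]>-.17)&(C[:,1]<-.06);print('bar',m.sum(),np.percentile(C[m],[2,98],axis=0))
s=sense();print(tocon(s['tcp_pos']))
for q in((.013,-.1535,.13),(.013,-.1535,.030)):print(go(con(*q)))
E
```

```text
rack front 113314 [ 0.0013 -0.0498  0.1212] [-0.0056 -0.0035  0.0904] [[-0.0637 -0.043   0.1184]
 [ 0.0682 -0.0053  0.3557]]
bar 401 [[ 0.0573 -0.1467  0.0075]
 [ 0.0634 -0.0989  0.0121]]
[-0.0101  0.0004  0.2484]
[15.8125 -2.1305 11.3051]
[16.1708 -1.9907 21.2989]
```

Request:
arm_command(rows=[{"fingers":40,"travel":[4,-0.5,0],"roll":0},{"fingers":40,"travel":[8,-1,0],"roll":0},{"fingers":40,"travel":[12,-1.5,2],"roll":0},{"fingers":40,"travel":[15,-2,5],"roll":0},{"fingers":40,"travel":[15.8,-2.1,8],"roll":0},{"fingers":40,"travel":[15.8,-2.1,11.3],"roll":0},{"fingers":40,"travel":[15.9,-2.1,14],"roll":0},{"fingers":40,"travel":[16,-2,17],"roll":0},{"fingers":40,"travel":[16.2,-2,20],"roll":0},{"fingers":40,"travel":[16.2,-2,21.3],"roll":0}])

```text
time_s: 21.75
tcp_pos: [0.6097, -0.209, 0.0854]
ee_rot: [[-0.026, -0.999, 0.037], [-0.797, 0.043, 0.602], [-0.603, -0.013, -0.797]]
wrist_force: [-0.3, 0.1, -1.1]
gripper_width: 0.403
```

Request:
arm_command(rows=[{"fingers":40,"travel":[0,0,0],"roll":0},{"fingers":40,"travel":[0,0,0],"roll":0},{"fingers":40,"travel":[0,0,0],"roll":0}])

```text
time_s: 22.05
tcp_pos: [0.6103, -0.2129, 0.0876]
ee_rot: [[-0.026, -0.999, 0.041], [-0.799, 0.045, 0.6], [-0.601, -0.017, -0.799]]
wrist_force: [0.3, 0.1, -0.3]
gripper_width: 0.403
```

Run:
```python
from h import *
s=sense();print(s['time_s'],tocon(s['tcp_pos']),s['wrist_force'],s['gripper_width'])
im,d,W=cloud('scene');save('s3.png',cv2.resize(im[190:340,190:420],(690,450)))
```

```text
22.05 [ 0.0147 -0.1525  0.0323] [ 0.3197  0.0853 -0.3414] 0.40348412925220245
```

View pics/s3.png

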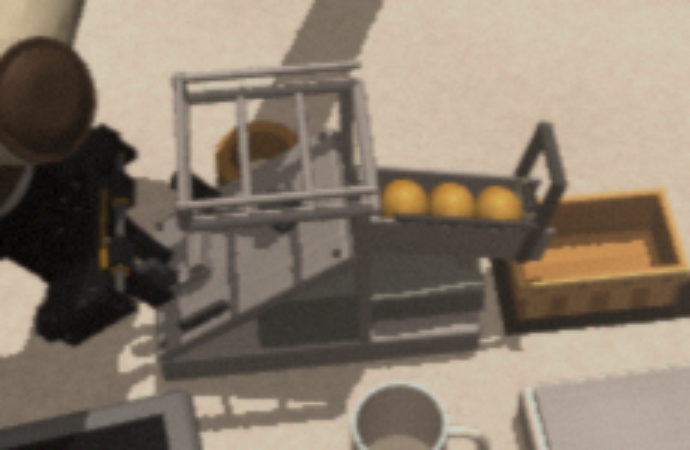

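Request:
arm_command(rows=[{"fingers":40,"travel":[0,0.15,0],"roll":0},{"fingers":0,"travel":[0,0.15,0],"roll":0},{"fingers":0,"travel":[0,0.15,0],"roll":0},{"fingers":0,"travel":[0,0.15,0],"roll":0},{"fingers":0,"travel":[0,0.15,0],"roll":0},{"fingers":0,"travel":[0,0.15,0],"roll":0},{"fingers":0,"travel":[0,0.15,0],"roll":0},{"fingers":0,"travel":[0,0.15,0],"roll":0}])

```text
time_s: 22.9
tcp_pos: [0.6083, -0.2118, 0.0856]
ee_rot: [[-0.028, -0.999, 0.039], [-0.798, 0.046, 0.601], [-0.602, -0.015, -0.798]]
wrist_force: [3.5, -0.8, -0.4]
gripper_width: 0.134
```

Request:
arm_command(rows=[{"fingers":0,"travel":[0.5,0,0],"roll":0},{"fingers":0,"travel":[1,0,0],"roll":0},{"fingers":0,"travel":[1.5,0,-0.05],"roll":0},{"fingers":0,"travel":[2,0,-0.1],"roll":0},{"fingers":0,"travel":[2.4,0,-0.1],"roll":0},{"fingers":0,"travel":[2.7,0,-0.1],"roll":0},{"fingers":0,"travel":[2.7,0,-0.1],"roll":0},{"fingers":0,"travel":[2.7,0,-0.1],"roll":0},{"fingers":0,"travel":[2.7,0,-0.1],"roll":0}])

```text
time_s: 23.8
tcp_pos: [0.6074, -0.2321, 0.0713]
ee_rot: [[-0.026, -0.999, 0.038], [-0.795, 0.044, 0.604], [-0.606, -0.014, -0.796]]
wrist_force: [4.7, 4.8, 5.3]
gripper_width: 0.139
```

Run:
```python
from h import *
s=sense();print(s['time_s'],tocon(s['tcp_pos']),s['wrist_force'],s['gripper_width'])
```

```text
23.8 [ 0.0126 -0.1777  0.0302] [4.6506 4.8472 5.27  ] 0.13903485799298326
```

Request:
arm_command(rows=[{"fingers":50,"travel":[0,0,0],"roll":0},{"fingers":50,"travel":[0,0,0],"roll":0},{"fingers":50,"travel":[0,0,0],"roll":0},{"fingers":50,"travel":[0,0,0],"roll":0},{"fingers":50,"travel":[0,0,-1.5],"roll":0},{"fingers":50,"travel":[0,0,-4.5],"roll":0},{"fingers":50,"travel":[0,0,-9],"roll":0},{"fingers":50,"travel":[-2,1,-13],"roll":0},{"fingers":50,"travel":[-6,3,-16],"roll":0},{"fingers":50,"travel":[-10,5.4,-18],"roll":0}])

```text
time_s: 24.8
tcp_pos: [0.5503, -0.2636, 0.2718]
ee_rot: [[-0.029, -0.999, 0.04], [-0.798, 0.047, 0.6], [-0.601, -0.014, -0.799]]
wrist_force: [-0.1, 0.5, 0.6]
gripper_width: 0.5
```

Request:
arm_command(rows=[{"fingers":50,"travel":[-3.5,0,-1],"roll":0},{"fingers":50,"travel":[-3.5,0,-1],"roll":0},{"fingers":50,"travel":[-3.5,0,-1],"roll":0}])

```text
time_s: 25.1
tcp_pos: [0.5513, -0.2402, 0.3007]
ee_rot: [[-0.026, -0.999, 0.04], [-0.798, 0.045, 0.6], [-0.602, -0.016, -0.799]]
wrist_force: [-0.3, -0.6, 0.5]
gripper_width: 0.5
```

Run:
```python
from h import *
im,d,W=cloud('wrist');save('w4.png',im)
C=np.apply_along_axis(tocon,1,W.reshape(-1,3)[::3]) if 0 else None
z=np.load('pics/R.npz');P=(W-z['O'])@z['R']
C=np.stack([P[...,0],.819*P[...,1]+.574*P[...,2],-.574*P[...,1]+.819*P[...,2]-.1815],-1)
ok=(abs(C[...,0])<.09)&(C[...,1]>-.22)&(C[...,1]<.1)
m=ok&(C[...,2]>.056)&(C[...,2]<.075)&(C[...,1]<-.06)&(im.max(-1)<90);print('knob',m.sum(),np.percentile(C[m],[2,50,98],axis=0) if m.any() else '')
m=ok&(C[...,2]>.038)&(C[...,2]<.053)&(C[...,1]<-.12);print('fin',m.sum(),np.percentile(C[m],[2,50,98],axis=0) if m.any() else '')
s=sense();print(s['time_s'],tocon(s['tcp_pos']),s['joints'])
R=z['R'].T@np.array(s['ee_rot']);K=np.array([[1,0,0],[0,.819,.574],[0,-.574,.819]]);print('tool in console',K@R)
for q in((-.043,-.099,.12),(-.043,-.099,.050)):print(go(con(*q)))
```

```text
knob 536 [[-0.0523 -0.1051  0.062 ]
 [-0.0434 -0.0958  0.0659]
 [-0.0344 -0.0858  0.0675]]
fin 491 [[ 0.0073 -0.1885  0.0392]
 [ 0.0125 -0.1781  0.0469]
 [ 0.0187 -0.1675  0.0488]]
25.15 [-0.0433 -0.0556  0.2224] [-26.5875  27.2109  21.9117 -34.2219 -99.2519  23.011 ]
tool in console [[ 0.0037 -0.9999  0.0137]
 [-0.9995 -0.0032  0.0358]
 [-0.0357 -0.0138 -0.9994]]
[ 4.7048  0.1277 10.0714]
[ 4.9549  0.2244 17.0671]
```

Request:
arm_command(rows=[{"fingers":40,"travel":[2.5,0.1,4],"roll":0},{"fingers":40,"travel":[4.7,0.1,7],"roll":0},{"fingers":40,"travel":[4.8,0.1,10],"roll":0},{"fingers":40,"travel":[4.9,0.2,12],"roll":0},{"fingers":40,"travel":[5,0.2,14],"roll":0},{"fingers":40,"travel":[5,0.2,16],"roll":0},{"fingers":40,"travel":[5,0.2,17],"roll":0},{"fingers":40,"travel":[5,0.2,17],"roll":0},{"fingers":40,"travel":[5,0.2,17],"roll":0}])

```text
time_s: 26.05
tcp_pos: [0.5547, -0.1781, 0.1327]
ee_rot: [[-0.028, -0.999, 0.037], [-0.798, 0.045, 0.602], [-0.603, -0.013, -0.798]]
wrist_force: [0.4, -0.5, 0.4]
gripper_width: 0.4
```

Run:
```python
from h import *
s=sense();print(s['time_s'],tocon(s['tcp_pos']),s['wrist_force'],s['gripper_width'])
```

```text
26.05 [-0.0422 -0.1     0.0506] [ 0.4303 -0.4962  0.3637] 0.40048748507319243
```

Request:
arm_command(rows=[{"fingers":40,"travel":[0.1,-0.6,0],"roll":0},{"fingers":40,"travel":[0.3,-1.3,0],"roll":0},{"fingers":40,"travel":[0.6,-2,0],"roll":0},{"fingers":40,"travel":[0.8,-2.7,0],"roll":0},{"fingers":40,"travel":[1,-3.4,0],"roll":0},{"fingers":40,"travel":[1.1,-4.1,0],"roll":0},{"fingers":40,"travel":[1.1,-4.8,0],"roll":0},{"fingers":40,"travel":[1.1,-5.4,0],"roll":0}])

```text
time_s: 26.85
tcp_pos: [0.6055, -0.1908, 0.1263]
ee_rot: [[-0.031, -0.999, 0.032], [-0.798, 0.044, 0.601], [-0.602, -0.007, -0.799]]
wrist_force: [-5.6, -3.1, -1.7]
gripper_width: 0.398
```

Request:
arm_command(rows=[{"fingers":40,"travel":[-0.1,-0.7,0],"roll":0},{"fingers":40,"travel":[-0.2,-1.4,0],"roll":0},{"fingers":40,"travel":[-0.4,-2.1,0],"roll":0},{"fingers":40,"travel":[-0.7,-2.8,0],"roll":0},{"fingers":40,"travel":[-0.9,-3.4,0],"roll":0},{"fingers":40,"travel":[-1.1,-3.8,0],"roll":0},{"fingers":40,"travel":[-1.1,-3.9,0],"roll":0},{"fingers":40,"travel":[-1.1,-3.9,0],"roll":0},{"fingers":40,"travel":[-1.1,-3.9,0],"roll":0}])

```text
time_s: 27.75
tcp_pos: [0.6439, -0.1834, 0.1331]
ee_rot: [[-0.031, -0.999, 0.03], [-0.798, 0.043, 0.602], [-0.602, -0.005, -0.798]]
wrist_force: [-7.6, -4.0, -2.6]
gripper_width: 0.398
```

Run:
```python
from h import *
s=sense();print(s['time_s'],tocon(s['tcp_pos']),s['wrist_force'],s['gripper_width'])
im,d,W=cloud('scene');save('s4.png',cv2.resize(im[190:340,190:420],(690,450)))
```

```text
27.75 [ 0.047  -0.1011  0.052 ] [-7.6039 -4.0267 -2.58  ] 0.3981674515959247
```

View pics/s4.png

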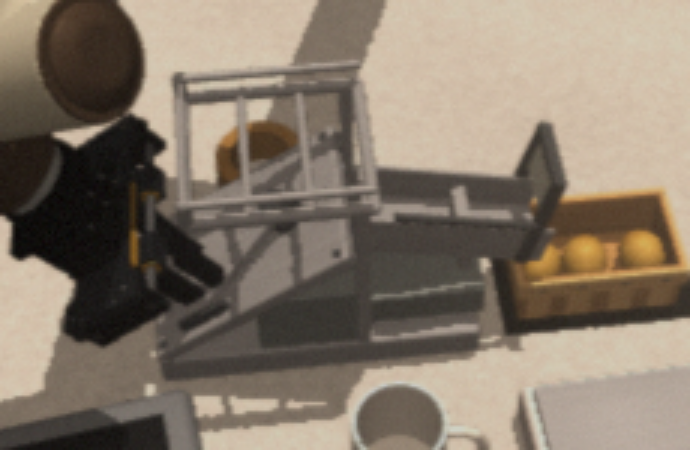

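The three potatoes sit in the punnet and the lever is at about 1.10 rad. A small extra push, then I back off along the normal.

Request:
arm_command(rows=[{"fingers":40,"travel":[0,-0.2,0],"roll":0},{"fingers":40,"travel":[0,-0.3,0],"roll":0},{"fingers":40,"travel":[0,-0.3,0],"roll":0},{"fingers":40,"travel":[0.1,0.1,0],"roll":0},{"fingers":40,"travel":[0.1,0.2,0],"roll":0},{"fingers":40,"travel":[0.1,0.2,-1.5],"roll":0},{"fingers":40,"travel":[0.1,0.2,-4],"roll":0},{"fingers":40,"travel":[0.1,0.2,-8],"roll":0},{"fingers":40,"travel":[0.1,0.2,-12.5],"roll":0},{"fingers":40,"travel":[-3,2,-16],"roll":0}])

```text
time_s: 28.8
tcp_pos: [0.6238, -0.2567, 0.279]
ee_rot: [[-0.031, -0.999, 0.04], [-0.798, 0.049, 0.601], [-0.602, -0.013, -0.798]]
wrist_force: [0.6, 0.7, -0.4]
gripper_width: 0.401
```

Request:
arm_command(rows=[{"fingers":40,"travel":[-3,2,-2],"roll":0},{"fingers":40,"travel":[-3,3,-2],"roll":0},{"fingers":40,"travel":[-3,3,-2],"roll":0},{"fingers":40,"travel":[-3,3,-2],"roll":0}])

```text
time_s: 29.2
tcp_pos: [0.5931, -0.2399, 0.3135]
ee_rot: [[-0.028, -0.999, 0.04], [-0.797, 0.046, 0.602], [-0.603, -0.015, -0.798]]
wrist_force: [0.1, -0.5, -0.1]
gripper_width: 0.399
```

Run:
```python
from h import *
im,d,W=cloud('wrist');z=np.load('pics/R.npz');P=(W-z['O'])@z['R']
C=np.stack([P[...,0],.819*P[...,1]+.574*P[...,2],-.574*P[...,1]+.819*P[...,2]-.1815],-1)
ok=(abs(C[...,0])<.09)&(C[...,1]>-.22)&(C[...,1]<.1)
m=ok&(C[...,2]>.056)&(C[...,2]<.075)&(C[...,1]<-.06)&(im.max(-1)<90);k=np.median(C[m],0);print('knob',m.sum(),k,'q',np.arctan2(k[0]+.0006,-(k[1]+.0275))+.5585)
m=ok&(C[...,2]>.038)&(C[...,2]<.053)&(C[...,1]<-.12);print('fin',m.sum(),np.median(C[m],0))
for n in('scene','side'):
    im,d,W=cloud(n)
    m=(abs(W[...,2]-.058)<.007)&(abs(W[...,0]-.613)<.065)&(W[...,1]>.09)&(W[...,1]<.29)&(im[...,0]>im[...,2]*1.2)
    print(n,m.sum(),rect(W[m][:,:2]))
    print('potatoes',[(np.round(z['R'].T@(np.array(r['position'])-z['O'])-[0,.16,0],3),round(r['p'],2)) for r in search_frame(n,'potato1')[:4]])
    for l in('brush','tape_roll','spray','mug','full_punnet'):
        r=search_frame(n,l)[:1];print(l,[np.round(q['position'],3) for q in r])
    if n=='side': save('fin.png',cv2.resize(im[150:360,230:430],(570,600)))
s=sense();print(s['time_s'],s['wrist_force'])
```

```text
knob 533 [ 0.0403 -0.0959  0.0659] q 1.0972632609499167
fin 441 [ 0.0135 -0.1783  0.0471]
scene 475 (array([0.6109, 0.1913]), array([0.1078, 0.1607]), np.float32(-3.1285949))
potatoes [(array([ 0.012, -0.047,  0.041]), 0.68), (array([0.01 , 0.041, 0.04 ]), 0.65), (array([ 0.036, -0.343,  0.131]), 0.31)]
brush [array([ 0.426, -0.406,  0.021])]
tape_roll [array([ 0.422, -0.111,  0.046])]
spray [array([0.389, 0.461, 0.102])]
mug [array([ 0.798, -0.018,  0.048])]
full_punnet [array([ 0.658, -0.443,  0.049])]
side 656 (array([0.6087, 0.1937]), array([0.1022, 0.1645]), np.float32(-2.1666007))
potatoes [(array([-0.003,  0.001,  0.041]), 0.68), (array([-0.005,  0.051,  0.039]), 0.5)]
brush [array([ 0.383, -0.393,  0.016])]
tape_roll [array([ 0.444, -0.089,  0.037])]
spray [array([0.365, 0.486, 0.122])]
mug [array([ 0.788, -0.005,  0.059])]
full_punnet [array([ 0.644, -0.437,  0.048])]
29.95 [-0.2627  1.204  -0.592 ]
```

View pics/fin.png

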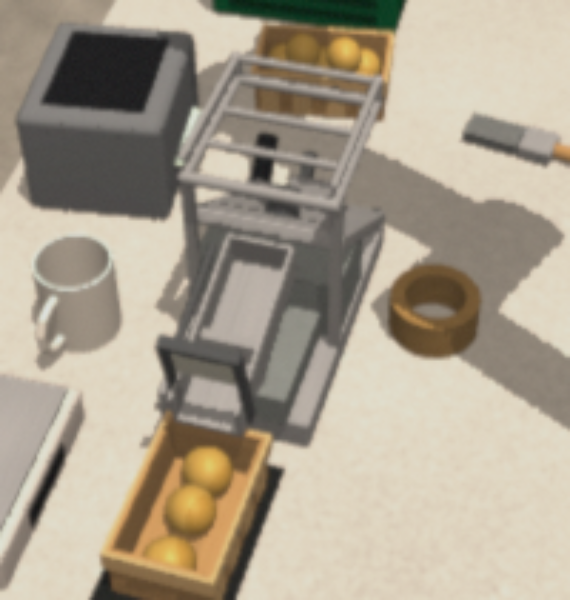

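All checks agree: the three potatoes are in the punnet at (205,470), (190,510) and (168,555), and nothing else moved. Handing in.

```bash
python3 -c "
from station import *
print(finish_job())"
```

```text
the job is handed in; nothing more can be done
None
```

The job is handed in at about 30 s of the 70 s allowed: the three potatoes are in the punnet, with the catch pulled back and the lever over. `finish_job()` gives no verdict, so this rests on my last camera checks.

**What I did**
- **Punnet:** I pinched it by its far end wall, set it down on the mat, slid it in under the lip and let go.
- **Tool lean:** The moves offer no tilt, so I pushed repeatedly past the reach limit in free space until the tool leaned about 37°. That held joint 3 at its upper limit (about 80.66°) for roughly 4 s.
- **Catch and lever:** With that lean I pulled the catch down the slope, swung the lever over with one finger and backed off.

**Last checks**
- **Catch:** The fin moved about 25 mm of its 26 mm travel (21 needed).
- **Lever:** About 1.10 rad (1.02 needed).
- **Punnet:** About 2–4 mm from the fill spot and within about 1° of the machine's axis, standing on the bench.
- **Contact:** The gripper is clear of everything and the wrist force is near zero.

**Disagreements**
- **Potato count:** The detector reported only two potatoes per camera, but all three are plain in the picture.
- **Brush:** The scene camera put it 25 mm from its first reading, while the side camera had it within 4 mm. I put this down to the arm partly hiding it from the scene camera. The other four things read within 5 mm of their start in both cameras.

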